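# Zero-check the beam comparator, then hold its part carriage out at the loading mark

### The job

On the cream beam comparator, swing the green-knobbed arrest lever all the way over to the right so that the beam comes down and rests on the brass setting master, then swing the lever fully back to arrest the beam in its raised position. Only with the beam raised, pull the spring-loaded part carriage out by its blue handle until its black pointer stands in the red band, and keep it there: your program finishes while you are still holding the handle, since the carriage springs back if let go. Leave everything else on the table where it is.

Things in the scene. Friction and masses are not known exactly. Their poses are not given: they have to be found in the camera images.
- comparator: the instrument: fixed cream base plate 190 (x) x 340 (y) x 30 mm high that carries all parts below. Origin: centre of its underside, on the table; its -x axis is its front (roughly to the robot), y the robot's left, z up; turned by up to 0.25 rad. Directions below are in this frame. Highest parts: lever knob 136 mm, dial plate at the right end 130 mm, raised beam end 145 mm
- arrest (a joint): arrest lever angle, rad. It swings about an axis along the comparator's x. 0 = leaning 0.5 rad to the left (+y), beam arrested; 1.0 = end stop, leaning 0.5 rad to the right (-y), beam free (it is down from about 0.6 on). It stays where it is left; about 1.5 N at the knob moves it
- arrest_knob (a point): centre of the green knob at the top of the lever: a barrel 22 mm in diameter and 26 mm long (along the comparator's x), on an 8 mm stem, 75 mm above the lever's axis. Free space all round; can be pinched from above across y and carried along its arc
- arrest_pivot (a point): point on the lever's axis straight below the middle of the knob's arc; fixed on the comparator, 50 mm above the table. The knob is at this point + 75 mm x (cos u along z, sin u along +y of the comparator), with u = 0.5 - joint arrest
- beam (a joint): angle of the aluminium beam, rad: 0 = down, its feeler resting on the brass setting master; about 0.13 = raised and arrested by the lever. It falls by its own weight when the lever frees it. Do not touch it: the lever moves it
- beam_feeler (a point): tip of the feeler under the beam, at the back right of the comparator; 73 mm above the table when down, about 27 mm higher when arrested
- pull (a joint): how far the carriage is pulled out of its home, m: 0 = home, against its stop; 0.078 = outer end stop; it slides straight along the comparator's -x (towards the robot). A return spring pulls it back with about 4.5 N at home, rising by 0.7 N per 10 mm
- carriage: the sliding steel carriage on the right half of the comparator, a flat bar 215 x 50 x 10 mm (top 43 mm above the table) with the brass setting master at its back and the blue handle at its front end. Origin on its underside, 120 mm behind the handle; axes as the comparator's
- handle_grip (a point): point inside the blue handle, 70 mm above the table, the height to grip. The handle is an upright block 20 (x) x 26 (y) x 47 mm high, top 90 mm above the table, free all round; pinch it from above, across y or x, with 20 N or more
- pointer (a point): the black pointer, a bar 4 mm wide (x) sticking out of the right side of the carriage over the white scale rail; the point is at its free end, on its centre line; it moves with the carriage
- mark_line (a point): centre line of the red band, 10 mm wide (x), 32 mm long (y), on the white scale rail to the right of the carriage; axes as the comparator's. The band differs from start to start: 30 to 60 mm in front of the pointer's home. The pointer is right when it is level with this point along the comparator's x
- pin_tray: bystander: clear tray 150 x 110 x 22 mm of turned steel pins; origin at the centre of its underside; leave alone
- ring_gauge: bystander: steel ring gauge, 72 mm across, 22 mm high; origin at the centre of its underside; leave alone
- v_block: bystander: dark steel V-block 60 x 50 x 46 mm; origin at the centre of its underside; leave alone
- turned_part: bystander: stepped turned steel part, 60 mm across, 54 mm high; origin at the centre of its underside; leave alone
- mouse: bystander: grey computer mouse 105 x 60 x 32 mm, on a black mat; origin at the centre of its underside; leave alone
- caliper: bystander: digital caliper lying flat, about 165 x 60 x 13 mm; origin at the centre of its underside; leave alone
- foot_switch: bystander: grey foot switch 100 x 75 x 40 mm; origin at the centre of its underside; leave alone

How it is judged:
By the outcome, as a careful person would: the job done as asked, in the order asked, and still so for the second after the job is handed in, while the arm keeps its last pose, push and grip.
It also fails if it takes over 53 s, if anything falls off the work surface, if the arm or the gripper's body presses on something with over 40 N, if the wrist force passes 120 N, or if a joint passes its speed limit or range.

### The arm

A 6-joint arm with a two-finger parallel gripper is mounted at the origin on the work surface. World frame = base frame: x ahead of the robot, y to its left, z up, the work surface at z = 0. Lengths are in m, angles in rad, forces in N, time in s.
With the tool pointing down it reaches from about 0.275 to 0.975 m from the base axis. Payload 8.4 kg.
Tool frame: the origin (TCP) lies at the very end of the fingers, on their centre line; the grasp point (between the pads) lies 19 mm behind it; z points along the fingers, y is the direction in which the jaws open and shut (so a half turn about z gives the same grasp; the last joint's range is limited). The gripper opens to 92 mm and grips with 3 to 60 N. Pads are 20 mm wide; open, the fingers measure 128 mm over their backs; the gripper's body (75 mm by 189 mm) begins 69 mm behind the grasp point.
Start: joints at [1.241, 0.353, 1.633, -0, 1.155, -0.002], TCP at [0.201, 0.592, 0.215] pointing down, gripper open.
Joint ranges: [-2.63, 2.63], [-0.92, 2.1], [0.06, 2.66], [-1.3, 4.44], [0, 2.69], [-3.02, 3.02]. Speed limits (rad/s): [2.22, 2.22, 2.79, 3.14, 3.14, 3.14].

### API

Orientations are given as a unit quaternion [w, x, y, z].
In Python, from bench import ctrl gives the robot as it stands.
- The arm moves only by the shell command python3 -m pendant 'ROWS' [OPENING] [FORCE]. ROWS is text: rows parted by semicolons, each of 4 numbers parted by spaces: the shift along the tool's x, y, z in units of 40 mm (1.0 is 40 mm), then the turn about the tool's z in units of 6 degrees (1.0 is 6 degrees). A call has 1 to 20 rows; each row is the pose to reach, as a shift and turn from the pose commanded when the call began, along the tool's axes at that moment; what a row does not reach only later rows make up. A row lasts 1/12 s, in which the tool goes at most 41.7 mm and 7.16 degrees, less where a joint would pass 70% of its speed; a pose out of reach is approached as far as the arm can. A call with a gripper value outside its range is refused whole. OPENING is the opening, from 0 (shut) to 1 (fully open), set as the call begins (- or left out, the last holds). The fingers move at their own pace and stop on an object; FORCE is the grip in N (left out, the last holds). Time passes only in rows, so rows that repeat a pose let the fingers close. It gives the time, the measured TCP pose, the force and the opening at its end, in the units of the state.
- ctrl.get_state(): the state, without advancing time (a new reading comes with each control period).
- ctrl.grab_frame(name): name is "side" or "top" or "wrist"; returns the picture (400x640x3 uint8, red, green, blue); there is no depth.
- ctrl.camera_model(name): a dict with "intrinsics" (3x3 intrinsics, pixels), "D" ([k1, k2, p1, p2, k3] as OpenCV has them; the pictures are not rectified), "R" (3x3) and "t" (3): a world point X has camera coordinates R X + t; the wrist camera has in their place "hand_eye" (4x4, takes a point from camera to tool coordinates, whose origin is the TCP and whose axes are the flange's). Camera axes: x right, y down, z forward; pixel columns grow to the right and rows downward; lengths in m; the calibration is good to about 2 mm. A picture is of the moment at which its call begins: read the wrist's pose just before it. camera_model takes no time and is no camera call.
- ctrl.hand_in(): hands the job in, once; it reports no verdict.
Trained networks look in the newest picture that a camera, given by its name, has taken for a name from the list of things; names that differ only in an ending like _2 or _b are one class to them, and where a whole thing is asked for, a point or a joint stands for the part that bears it (a point fixed in the world has none). Each returns a list of dicts, best first, with "p" (0 to 1); they miss things now and then, are a little off and sometimes report something else, mostly with a low value. They report only what shows in the picture. A call takes as long as a camera call.
- ctrl.outline_of(label, camera): "region" (400x640 bool, what is visible of it) and "position" ([column, row] in pixels, amid what is visible of it).
- ctrl.tip_of(label, camera): "position" ([column, row] in pixels: a listed point, or the origin of a listed thing).
The state is a dict: "t": time; "joint_pos": joint angles; "joint_velocities": joint speeds; "tau": joint torques, N m; "ee_pos": TCP position; "eef_rot": TCP orientation; "force": force on the tool from outside, world axes, zero at the start; "torque": the same for the moment, N m; "grip_width": finger opening in m.
Only numpy, scipy, OpenCV 4.12 (cv2) and the standard library are available. Lean on these libraries where they do the work, as an engineer would, in place of code of your own. Each camera call takes 0.05 s, during which the arm holds its last target.

## Working session

There is one attempt and no reset: what is moved stays moved. The work goes in short steps, Python scripts to look and compute and a shell command to move; the robot and the scene stay as the last step left them, time stands still between calls to the robot, and variables do not carry over. Pictures are saved under pics/ and viewed, and the job is handed in when it is done.

```bash
ls; mkdir -p pics
python3 - <<'E'
from bench import ctrl
import cv2
s=ctrl.get_state(); print(s['t'],s['ee_pos'],s['eef_rot'],s['grip_width'])
for n in ['top','side']:
    im=ctrl.grab_frame(n); cv2.imwrite(f'pics/{n}0.png',im[:,:,::-1])
    for l in ['arrest_knob','arrest_pivot','handle_grip','pointer','mark_line','comparator','carriage','beam_feeler']:
        r=ctrl.tip_of(l,n); print(n,l,[(x['p'],x['position']) for x in r[:2]])
E
```

```text
pics
0.0 [0.20106536 0.59125311 0.21387407] [-1.09627380e-04  1.63181481e-01  9.86595841e-01 -6.62981663e-04] 0.09196947288382526
top arrest_knob [(0.46, [286.8, 188.7])]
top arrest_pivot [(0.57, [303.8, 183.7])]
top handle_grip [(0.63, [356.0, 197.2])]
top pointer [(0.68, [361.5, 167.5])]
top mark_line [(0.5, [367.7, 176.7]), (0.15, [160.6, 203.5])]
top comparator [(0.61, [315.7, 168.1])]
top carriage []
top beam_feeler [(0.64, [345.0, 140.1])]
side arrest_knob [(0.67, [314.3, 182.5])]
side arrest_pivot [(0.93, [320.2, 204.8])]
side handle_grip [(0.98, [325.0, 223.1])]
side pointer [(0.77, [363.2, 229.3])]
side mark_line [(0.7, [325.8, 223.6]), (0.59, [348.3, 231.8])]
side comparator [(0.74, [344.2, 218.6])]
side carriage [(0.29, [346.5, 217.8])]
side beam_feeler [(0.67, [375.3, 196.8])]
```

View pics/top0.png

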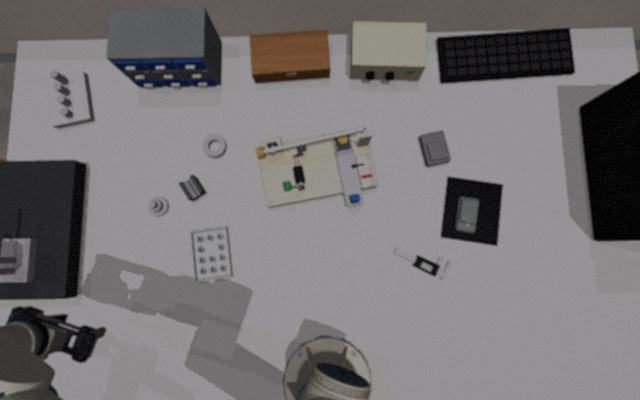

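View pics/side0.png

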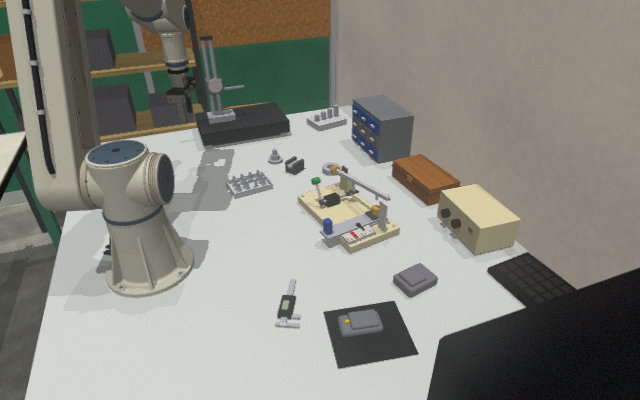

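```bash
cat > h.py <<'E'
from bench import ctrl
import cv2, numpy as np
from scipy.spatial.transform import Rotation as Ro
def cam(n,s=None):
    m=ctrl.camera_model(n); K=np.array(m['intrinsics']);D=np.array(m['D'])
    if 'R' in m: return K,D,np.array(m['R']),np.array(m['t'])
    s=s or ctrl.get_state(); q=np.array(s['eef_rot']); T=np.eye(4)
    T[:3,:3]=Ro.from_quat(q[[1,2,3,0]]).as_matrix(); T[:3,3]=s['ee_pos']
    C=np.linalg.inv(T@np.array(m['hand_eye'])); return K,D,C[:3,:3],C[:3,3]
def ray(c,px):
    K,D,R,t=c; u=cv2.undistortPoints(np.array([[px]],float),K,D)[0,0]
    d=R.T@np.array([u[0],u[1],1]); return -R.T@t,d/np.linalg.norm(d)
def atz(c,px,z):
    o,d=ray(c,px); return o+d*(z-o[2])/d[2]
def tri(obs):
    A=0;b=0;rs=[ray(c,p) for c,p in obs]
    for o,d in rs:
        P=np.eye(3)-np.outer(d,d);A=A+P;b=b+P@o
    X=np.linalg.solve(A,b); return X,[np.linalg.norm((np.eye(3)-np.outer(d,d))@(X-o)) for o,d in rs]
def proj(c,X):
    K,D,R,t=c; return cv2.projectPoints(np.array([X],float),cv2.Rodrigues(R)[0],t,K,D)[0][0,0]
E
python3 - <<'E'
from h import *
t=cam('top');s=cam('side')
P={'knob':([286.8,188.7],[314.3,182.5],.116),'pivot':([303.8,183.7],[320.2,204.8],.05),'handle':([356,197.2],[325,223.1],.07),'pointer':([361.5,167.5],[363.2,229.3],.04),'mark':([367.7,176.7],[348.3,231.8],.035),'feeler':([345,140.1],[375.3,196.8],.1)}
for k,(a,b,z) in P.items():
    X,e=tri([(t,a),(s,b)]); print(k,X.round(4),np.round(e,4),atz(t,a,z).round(4),atz(s,b,z).round(4))
print(-t[2].T@t[3],-s[2].T@s[3])
E
```

```text
knob [0.5489 0.1034 0.1077] [0.0027 0.0027] [0.5449 0.1032 0.116 ] [0.5472 0.0901 0.116 ]
pivot [0.564  0.0613 0.0429] [0.0076 0.0076] [0.5702 0.0592 0.05  ] [0.5524 0.0512 0.05  ]
handle [ 0.519  -0.0912  0.0808] [0.0037 0.0037] [ 0.5242 -0.0929  0.07  ] [ 0.5204 -0.0771  0.07  ]
pointer [ 0.6243 -0.1159  0.0427] [0.0066 0.0066] [ 0.6184 -0.1141  0.04  ] [ 0.633  -0.1127  0.04  ]
mark [ 0.5812 -0.1285  0.0575] [0.0054 0.0054] [ 0.5909 -0.1324  0.035 ] [ 0.5878 -0.1014  0.035 ]
feeler [ 0.6879 -0.0645  0.1158] [0.0059 0.0059] [ 0.6866 -0.0635  0.1   ] [ 0.7065 -0.042   0.1   ]
[ 0.35760078 -0.00601361  1.22813232] [ 0.14813435 -1.06535526  0.83645474]
```

```bash
cat >> h.py <<'E'
def shift(target,s=None):
    s=s or ctrl.get_state(); q=np.array(s['eef_rot']); R=Ro.from_quat(q[[1,2,3,0]]).as_matrix()
    return R.T@(np.array(target)-np.array(s['ee_pos']))/0.04
def yaw_y(s=None):
    s=s or ctrl.get_state(); q=np.array(s['eef_rot']); R=Ro.from_quat(q[[1,2,3,0]]).as_matrix()
    return np.arctan2(R[1,1],R[0,1])
E
python3 - <<'E'
from h import *
m=ctrl.camera_model('wrist'); print(np.round(m['hand_eye'],3),m['intrinsics'])
print(shift([.5,.03,.33]),np.degrees(yaw_y()))
for n in ['top','side']:
    im=ctrl.grab_frame(n)
    c=im[110:230,230:400] if n=='top' else im[150:260,280:420]
    c=cv2.resize(c,None,fx=4.5,fy=4.5,interpolation=cv2.INTER_CUBIC);cv2.imwrite(f'pics/{n}z.png',c[:,:,::-1])
E
```

```text
[[ 0.    -0.971 -0.239  0.067]
 [ 1.     0.    -0.    -0.001]
 [ 0.001 -0.239  0.971 -0.171]
 [ 0.     0.     0.     1.   ]] [[284.94404523   0.         319.63365392]
 [  0.         284.94404523 199.38226513]
 [  0.           0.           1.        ]]
[-11.5928431  -10.8914208   -2.88511234] 71.22308956299308
```

View pics/topz.png

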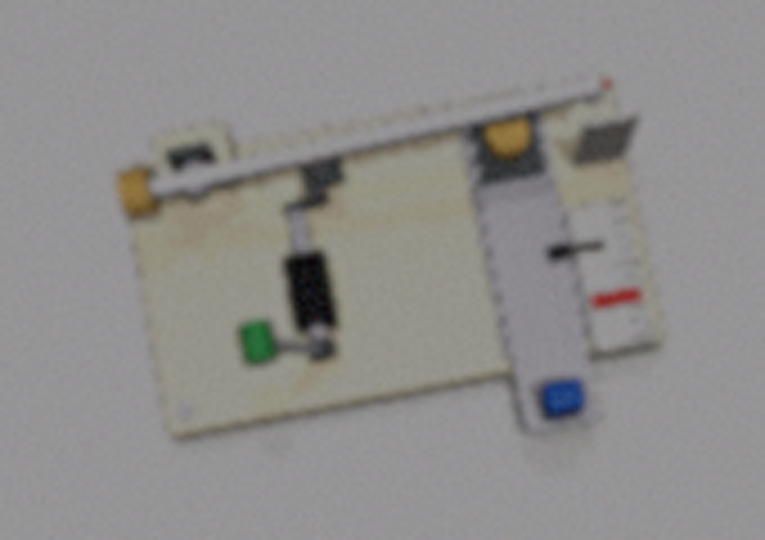

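View pics/sidez.png

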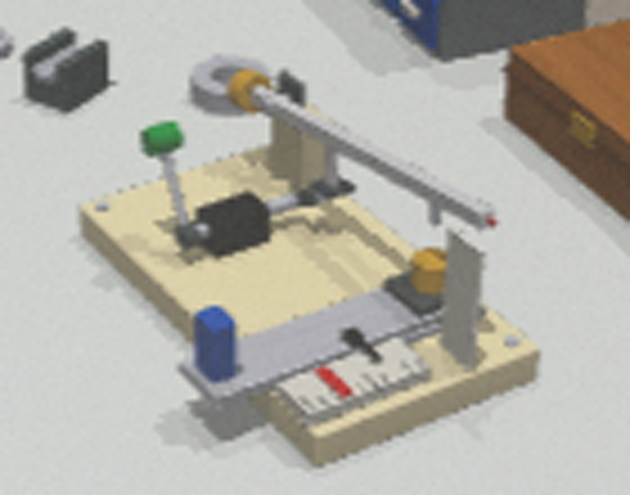

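```bash
python3 -m pendant '0 -0.8 -0.6 -0.5; -0.8 -1.6 -1.2 -1; -1.5 -2.2 -1.8 -1.5; -2.1 -2.8 -2.2 -2; -2.8 -3.5 -2.4 -2.5; -3.5 -4.2 -2.4 -3; -4.2 -4.9 -2.4 -3.5; -5 -5.6 -2.4 -4; -5.8 -6.3 -2.4 -4.5; -6.6 -7 -2.4 -4.8; -7.4 -7.7 -2.4 -4.8; -8.2 -8.4 -2.4 -4.8; -9 -9.1 -2.4 -4.8; -9.8 -9.7 -2.4 -4.8; -10.6 -10.2 -2.4 -4.8; -11.3 -10.5 -2.4 -4.8; -11.8 -10.6 -2.4 -4.8; -12.2 -10.6 -2.4 -4.8; -12.2 -10.6 -2.4 -4.8; -12.2 -10.6 -2.4 -4.8'
cat > look.py <<'E'
from h import *
import sys
tag=sys.argv[1]; labs=sys.argv[2:]
s=ctrl.get_state(); c=cam('wrist',s); print(s['t'],np.round(s['ee_pos'],4),np.degrees(yaw_y(s)),np.round(s['force'],2),s['grip_width'])
im=ctrl.grab_frame('wrist'); cv2.imwrite(f'pics/{tag}.png',im[:,:,::-1])
Z={'arrest_knob':.116,'arrest_pivot':.05,'handle_grip':.07,'pointer':.045,'mark_line':.037,'comparator':0,'carriage':.033,'beam_feeler':.1}
for l in labs:
    r=ctrl.tip_of(l,'wrist')
    for x in r[:2]: print(l,x['p'],x['position'],atz(c,x['position'],Z[l]).round(4))
E
python3 look.py w0 arrest_knob arrest_pivot handle_grip pointer mark_line comparator beam_feeler
```

```text
t: 2.67
ee_pos: [0.5267, 0.0329, 0.3102]
eef_rot: [-0.0, -0.087, 0.996, 0.0]
force: [0.7, 0.7, 0.5]
grip_width: 0.0916
2.6667 [0.5267 0.0329 0.3102] 99.96101605884482 [0.71 0.71 0.54] 0.09163685771147777
arrest_knob 0.68 [367.7, 210.7] [0.5527 0.1023 0.116 ]
arrest_pivot 0.94 [337.1, 200.0] [0.5606 0.0662 0.05  ]
handle_grip 0.62 [236.2, 159.9] [ 0.5225 -0.0907  0.07  ]
pointer 0.81 [213.3, 221.8] [ 0.6323 -0.124   0.045 ]
mark_line 0.6 [212.8, 199.0] [ 0.5968 -0.1307  0.037 ]
mark_line 0.39 [217.0, 222.4] [ 0.6354 -0.1204  0.037 ]
comparator 0.92 [304.5, 226.2] [0.6295 0.0232 0.    ]
beam_feeler 0.3 [236.7, 161.4] [ 0.5199 -0.0817  0.1   ]
beam_feeler 0.18 [367.1, 208.1] [0.5532 0.1043 0.1   ]
```

View pics/w0.png

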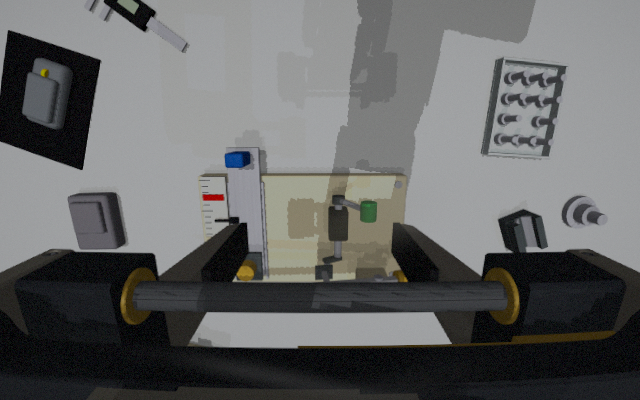

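Run:
```python
from h import *
c=cam('wrist')
im=cv2.imread('pics/w0.png'); cv2.imwrite('pics/w0z.png',cv2.resize(im[140:290,190:415],None,fx=3.5,fy=3.5,interpolation=cv2.INTER_CUBIC))
a=atz(c,[202,175],.03);b=atz(c,[405,175],.03);print(a,b,np.arctan2(-(b-a)[0],(b-a)[1]),np.linalg.norm(b-a))
```

```text
[ 0.56266772 -0.1535121   0.03      ] [0.5055871  0.16884546 0.03      ] 0.17525576796503037 0.32737225622898586
```

View pics/w0z.png

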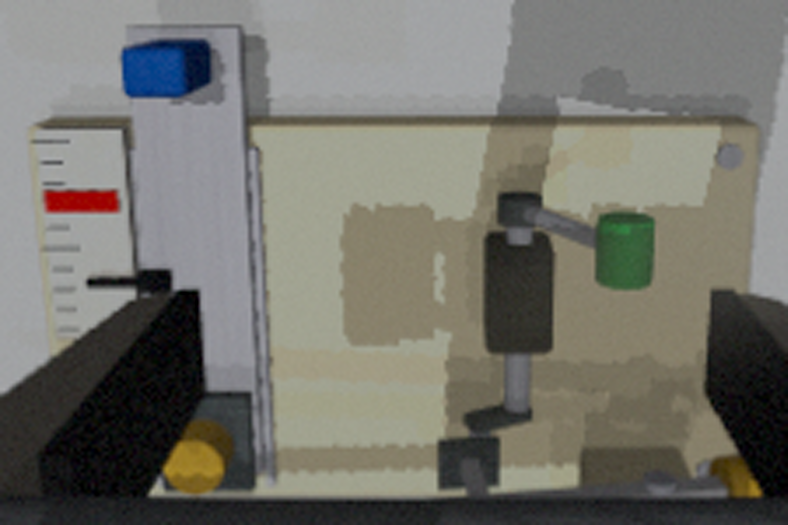

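```bash
python3 -m pendant '-0.3 0.6 0.5 0; -0.7 1.2 1.2 0; -0.94 1.6 2 0; -0.94 1.6 2.8 0; -0.94 1.6 3.4 0; -0.94 1.6 3.5 0; -0.94 1.6 3.5 0; -0.94 1.6 3.5 0' 0.55 10; python3 look.py w1 arrest_knob arrest_pivot handle_grip mark_line pointer
```

```text
t: 3.73
ee_pos: [0.5533, 0.1028, 0.1718]
eef_rot: [0.001, -0.087, 0.996, 0.0]
force: [0.1, -0.0, 0.6]
grip_width: 0.051
3.7333 [0.5533 0.1028 0.1718] 100.01493217981475 [ 0.13 -0.01  0.57] 0.05100605138530402
arrest_knob 0.71 [320.0, 213.8] [0.5538 0.1029 0.116 ]
arrest_pivot 0.66 [283.8, 196.4] [0.5612 0.0654 0.05  ]
arrest_pivot 0.65 [539.6, 233.1] [0.5531 0.355  0.05  ]
handle_grip 0.85 [125.7, 137.9] [ 0.5254 -0.0922  0.07  ]
handle_grip 0.15 [621.0, 214.1] [0.5126 0.4236 0.07  ]
mark_line 0.6 [111.7, 193.3] [ 0.595  -0.1297  0.037 ]
pointer 0.61 [114.9, 226.3] [ 0.6306 -0.1204  0.045 ]
```

View pics/w1.png

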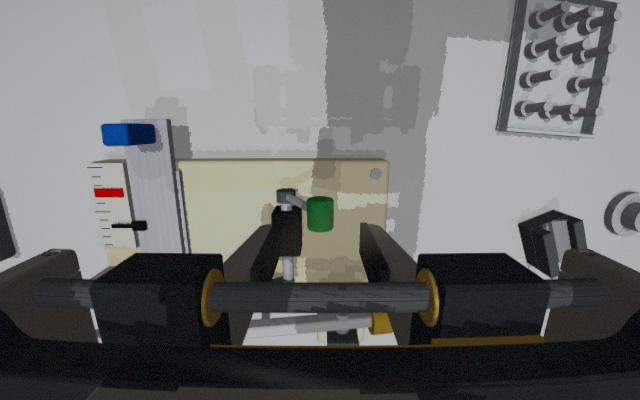

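```bash
python3 -m pendant '0 0 0.5 0; 0 0 1 0; 0 0 1.4 0; 0 0 1.57 0; 0 0 1.57 0; 0 0 1.57 0'; python3 -m pendant '0 0 0 0; 0 0 0 0; 0 0 0 0; 0 0 0 0; 0 0 0 0; 0 0 0 0' 0 10;python3 look.py w2 arrest_knob
```

```text
t: 4.53
ee_pos: [0.5529, 0.1028, 0.1083]
eef_rot: [0.0, -0.087, 0.996, 0.0]
force: [0.2, -0.2, 1.0]
grip_width: 0.0507
t: 5.03
ee_pos: [0.5529, 0.1029, 0.1083]
eef_rot: [0.0, -0.087, 0.996, 0.0]
force: [-0.7, 0.4, 3.6]
grip_width: 0.0216
5.0333 [0.5529 0.1029 0.1083] 100.01710388984635 [-0.7   0.42  3.58] 0.02155059093294645
arrest_knob 0.94 [320.1, 240.7] [0.5516 0.1027 0.116 ]
arrest_knob 0.5 [234.1, 251.0] [0.5678 0.0512 0.116 ]
```

View pics/w2.png

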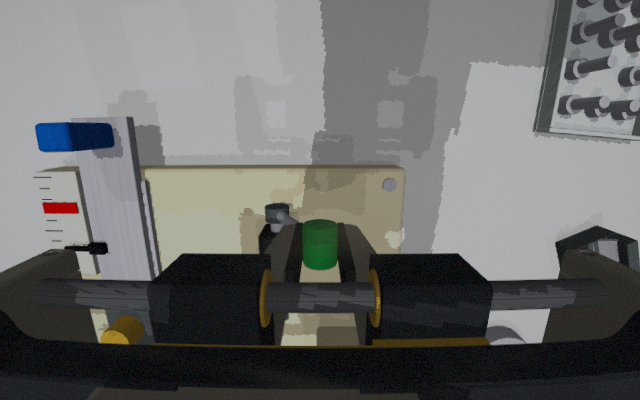

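```bash
python3 -m pendant '0 -0.08 -0.04 0; 0 -0.17 -0.08 0; 0 -0.345 -0.146 0; 0 -0.526 -0.192 0; 0 -0.712 -0.22 0; 0 -0.9 -0.23 0; 0 -1.086 -0.22 0; 0 -1.271 -0.192 0; 0 -1.453 -0.146 0; 0 -1.629 -0.08 0; 0 -1.72 -0.04 0; 0 -1.8 0 0; 0 -1.85 0.03 0; 0 -1.88 0.045 0; 0 -1.88 0.045 0; 0 -1.88 0.045 0'; python3 look.py w3 arrest_knob beam_feeler
python3 - <<'E'
from h import *
im=ctrl.grab_frame('side'); cv2.imwrite('pics/s3.png',cv2.resize(im[120:280,260:450],None,fx=3.6,fy=3.6,interpolation=cv2.INTER_CUBIC)[:,:,::-1])
E
```

```text
t: 6.47
ee_pos: [0.5652, 0.0315, 0.1065]
eef_rot: [-0.0, -0.087, 0.996, 0.002]
force: [-5.6, 19.7, 12.0]
grip_width: 0.0222
6.4667 [0.5652 0.0315 0.1065] 99.93177007990174 [-5.64 19.66 11.95] 0.02223018160421019
arrest_knob 0.97 [318.1, 246.9] [0.5674 0.0307 0.116 ]
```

View pics/s3.png

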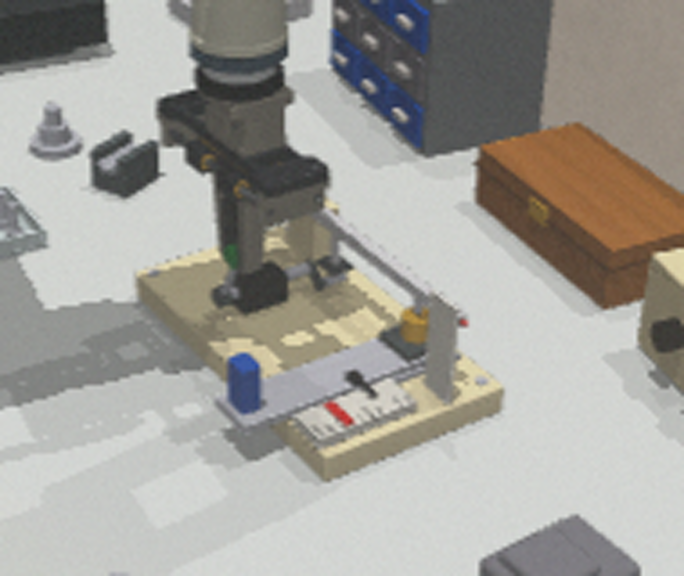

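View pics/w3.png

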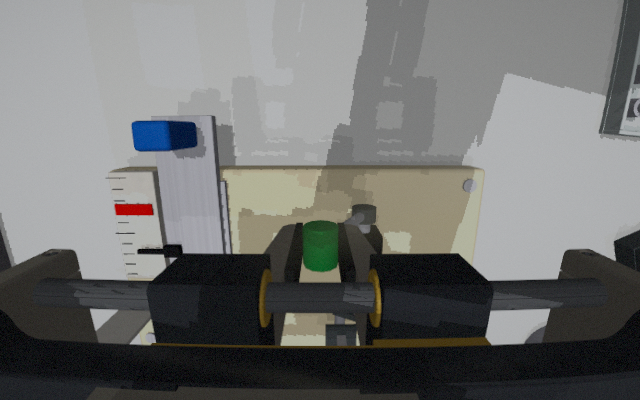

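```bash
python3 -m pendant '0 0.08 -0.045 0; 0 0.16 -0.085 0; 0 0.25 -0.125 0; 0 0.43 -0.19 0; 0 0.61 -0.237 0; 0 0.794 -0.265 0; 0 0.98 -0.275 0; 0 1.168 -0.265 0; 0 1.354 -0.237 0; 0 1.535 -0.19 0; 0 1.71 -0.125 0; 0 1.8 -0.085 0; 0 1.88 -0.045 0; 0 1.93 -0.02 0; 0 1.96 0 0; 0 1.96 0 0; 0 1.96 0 0'; python3 look.py w4 arrest_knob beam_feeler
python3 - <<'E'
from h import *
im=ctrl.grab_frame('side'); cv2.imwrite('pics/s4.png',cv2.resize(im[120:280,260:450],None,fx=3.6,fy=3.6,interpolation=cv2.INTER_CUBIC)[:,:,::-1])
E
```

```text
t: 8.08
ee_pos: [0.5528, 0.1035, 0.1067]
eef_rot: [0.0, -0.088, 0.996, -0.002]
force: [2.0, -18.0, 12.2]
grip_width: 0.0216
8.0833 [0.5528 0.1035 0.1067] 100.09789295388745 [  1.99 -18.02  12.18] 0.021606432762882016
arrest_knob 0.91 [320.2, 242.1] [0.5517 0.1035 0.116 ]
```

View pics/s4.png

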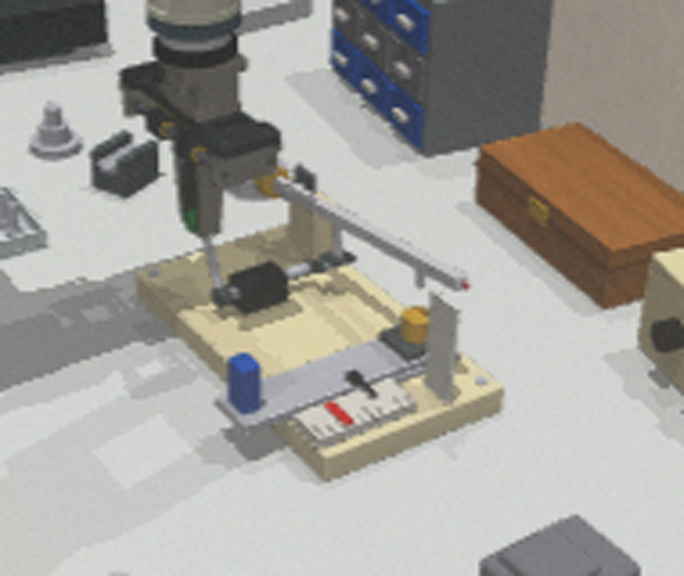

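```bash
python3 -m pendant '0 -0.06 -0.05 0; 0 -0.06 -0.05 0'; python3 -m pendant '0 0 0 0; 0 0 0 0; 0 0 0 0; 0 0 0 0; 0 0 -0.5 0; 0 0 -1.2 0; 0 0 -2 0; 0 0 -2.6 0; 0.4 -0.8 -2.6 0; 0.8 -1.6 -2.6 0; 1.2 -2.4 -2.6 0; 1.55 -3.2 -2.4 0; 1.55 -4 -2 0; 1.55 -4.6 -1.7 0; 1.55 -4.6 -1.7 0; 1.55 -4.6 -1.7 0' 0.6; python3 look.py w5 handle_grip mark_line pointer arrest_knob; python3 -c "
from h import *
print(shift([.5245,-.0917,.051]))"
```

```text
t: 8.45
ee_pos: [0.5527, 0.1027, 0.1073]
eef_rot: [0.0, -0.087, 0.996, -0.0]
force: [5.8, -5.3, -5.7]
grip_width: 0.0214
t: 9.78
ee_pos: [0.5228, -0.089, 0.1753]
eef_rot: [-0.001, -0.086, 0.996, 0.0]
force: [0.0, 0.8, 0.2]
grip_width: 0.0549
9.7833 [ 0.5228 -0.089   0.1753] 99.88376182478777 [0.01 0.8  0.23] 0.05492041099419554
handle_grip 0.58 [318.2, 201.4] [ 0.5253 -0.0903  0.07  ]
mark_line 0.6 [277.8, 246.0] [ 0.5946 -0.1263  0.037 ]
arrest_knob 0.23 [49.7, 98.1] [ 0.4662 -0.3218  0.116 ]
[ 2.45395797e-03 -1.08509450e-01  3.13822220e+00]
```

View pics/w5.png

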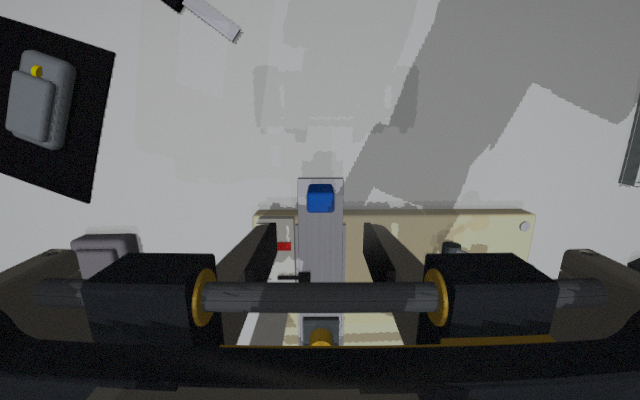

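```bash
python3 -m pendant '-0.03 -0.03 0.6 0; -0.05 -0.04 1.3 0; -0.05 -0.04 2 0; -0.05 -0.04 2.6 0; -0.05 -0.04 3 0; -0.05 -0.04 3.12 0; -0.05 -0.04 3.12 0; -0.05 -0.04 3.12 0'; python3 -m pendant '0 0 0 0; 0 0 0 0; 0 0 0 0; 0 0 0 0; 0 0 0 0' 0 45; python3 look.py w6 handle_grip mark_line pointer arrest_knob
```

```text
t: 10.7
ee_pos: [0.5263, -0.0893, 0.0519]
eef_rot: [0.0, -0.088, 0.996, -0.0]
force: [0.9, -0.2, -0.0]
grip_width: 0.0551
t: 11.12
ee_pos: [0.5258, -0.0882, 0.0518]
eef_rot: [0.0, -0.086, 0.996, 0.001]
force: [-1.0, 6.9, 7.5]
grip_width: 0.0258
11.1167 [ 0.5258 -0.0882  0.0518] 99.90515763458674 [-1.    6.93  7.53] 0.02583856868804862
handle_grip 0.74 [314.5, 244.9] [ 0.5234 -0.0919  0.07  ]
```

View pics/w6.png

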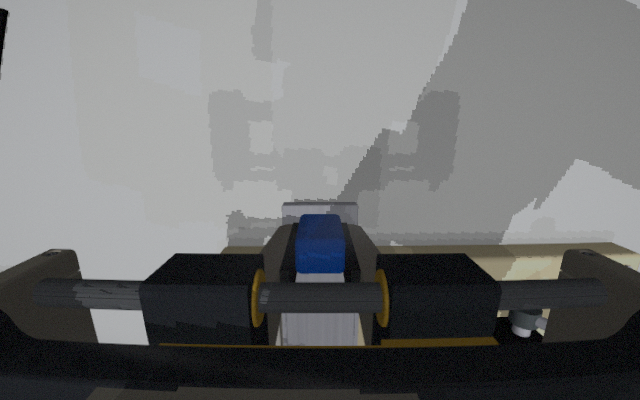

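```bash
python3 -m pendant '0.05 0.03 0 0; 0.12 0.03 0 0; 0.22 0.03 0 0; 0.34 0.03 0 0; 0.46 0.03 0 0; 0.58 0.03 0 0; 0.7 0.03 0 0; 0.8 0.03 0 0; 0.88 0.03 0 0; 0.92 0.03 0 0; 0.92 0.03 0 0; 0.92 0.03 0 0'; python3 look.py w7
cat > ts.py <<'E'
from h import *
import sys
for n,(r0,r1,c0,c1) in {'side':(195,255,310,400),'top':(125,215,310,400)}.items():
    im=ctrl.grab_frame(n); cv2.imwrite(f'pics/{n}{sys.argv[1]}.png',cv2.resize(im[r0:r1,c0:c1],None,fx=6.5,fy=6.5,interpolation=cv2.INTER_CUBIC)[:,:,::-1])
    c=cam(n)
    for l,z in [('pointer',.045),('mark_line',.037)]:
        for x in ctrl.tip_of(l,n)[:2]: print(n,l,x['p'],x['position'],atz(c,x['position'],z).round(4))
E
python3 ts.py 7
```

```text
t: 12.37
ee_pos: [0.4909, -0.0943, 0.0518]
eef_rot: [0.002, -0.087, 0.996, 0.0]
force: [4.8, 6.1, -1.6]
grip_width: 0.026
12.3667 [ 0.4909 -0.0943  0.0518] 99.9582423188591 [ 4.8   6.14 -1.58] 0.025982446773857693
side pointer 0.74 [353.8, 231.4] [ 0.5988 -0.1178  0.045 ]
side pointer 0.39 [344.8, 218.1] [ 0.601 -0.043  0.045]
side mark_line 0.39 [352.0, 233.6] [ 0.5936 -0.1163  0.037 ]
top pointer 0.61 [216.1, 144.3] [0.6969 0.3243 0.045 ]
top pointer 0.59 [213.5, 253.7] [0.3684 0.3247 0.045 ]
top mark_line 0.61 [464.0, 217.8] [ 0.4624 -0.4112  0.037 ]
```

View pics/side7.png

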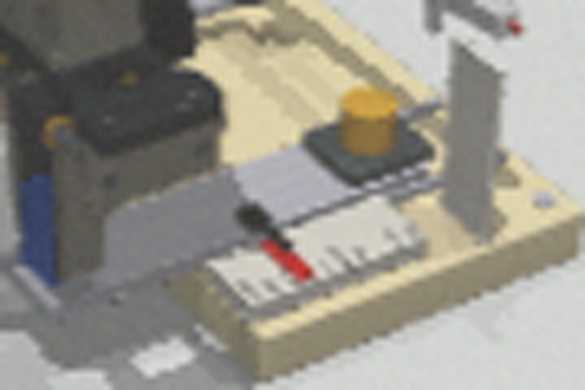

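View pics/top7.png

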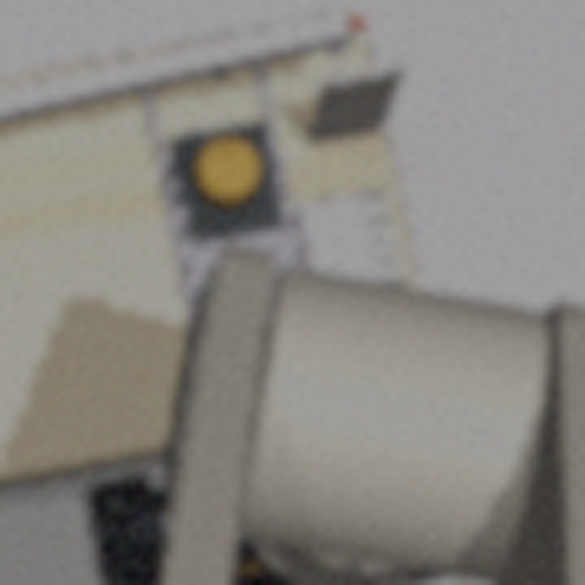

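Run:
```python
import cv2,numpy as np
W={'w0':(195,185),'w1':(85,180),'w3':(105,192),'w5':(255,220)}
t=[]
for k,(c,r) in W.items():
    im=cv2.imread(f'pics/{k}.png')
    R=im[:,:,2].astype(int)-np.maximum(im[:,:,1],im[:,:,0])
    R=np.where(R>30,R,0); R[:, :c-5]=0; R[:,c+75:]=0; R[:r-5]=0;R[r+70:]=0
    m=cv2.moments(R.astype(np.float32)); print(k,m['m10']/m['m00'],m['m01']/m['m00'],(R>30).sum())
    z=cv2.resize(im[r:r+60,c:c+66],None,fx=6,fy=5,interpolation=cv2.INTER_NEAREST)
    z=cv2.resize(im[r:r+60,c:c+66],(396,300),interpolation=cv2.INTER_NEAREST) if 0 else cv2.resize(im[r:r+50,c:c+66],None,fx=6,fy=6,interpolation=cv2.INTER_NEAREST)
    t.append(z)
cv2.imwrite('pics/m.png',np.vstack([np.hstack(t[:2]),np.hstack(t[2:])]))
```

```text
w0 212.7747147770075 197.1266990556253 150
w1 108.32663081022402 192.40743116549888 291
w3 133.32824427480915 209.2839604496003 448
w5 283.59751924721985 245.95380667236955 126
```

View pics/m.png

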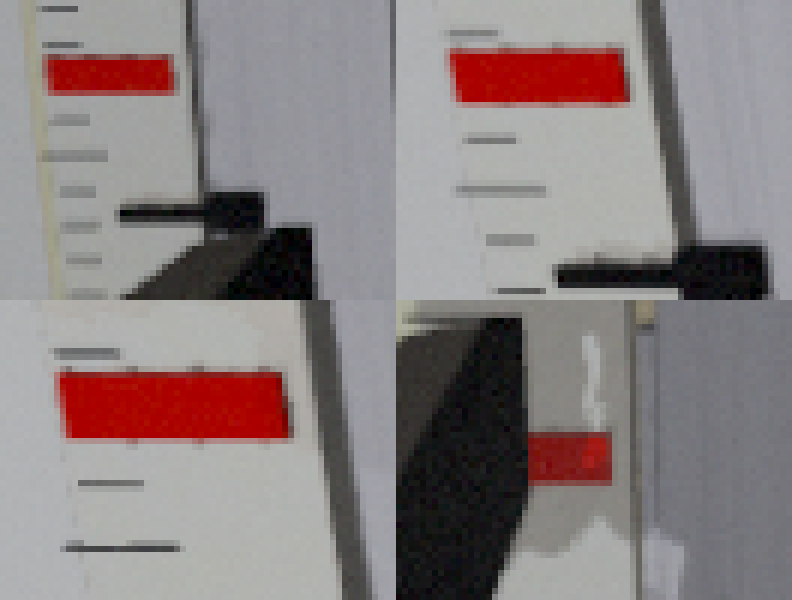

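Run:
```python
import cv2,numpy as np
t=[]
for k,(c,r) in {'w2':(35,200),'w3':(105,200)}.items():
    im=cv2.imread(f'pics/{k}.png')
    R=im[:,:,2].astype(int)-np.maximum(im[:,:,1],im[:,:,0])
    R=np.where(R>30,R,0); R[:, :c-5]=0; R[:,c+75:]=0; R[:r-5]=0;R[r+70:]=0
    m=cv2.moments(R.astype(np.float32)); print(k,m['m10']/m['m00'],m['m01']/m['m00'],(R>30).sum())
    t.append(cv2.resize(im[r:r+66,c:c+66],None,fx=6,fy=6,interpolation=cv2.INTER_NEAREST))
cv2.imwrite('pics/m2.png',np.hstack(t))
```

```text
w2 59.81349427853754 207.70363522188111 398
w3 133.32824427480915 209.2839604496003 448
```

View pics/m2.png

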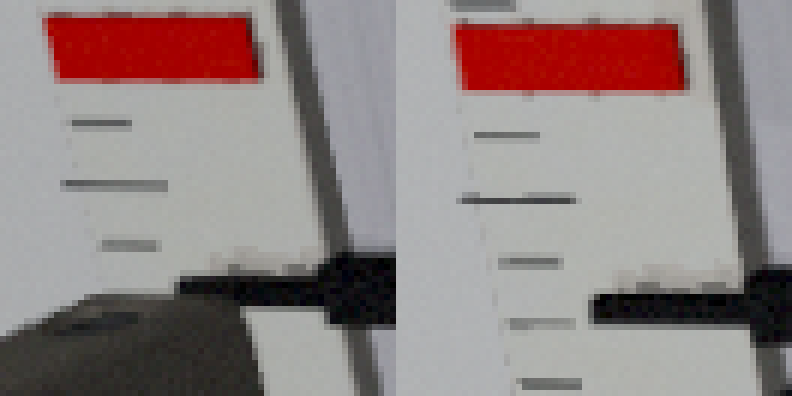

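Run:
```python
from h import *
def C(p,a,q=None):
    m=ctrl.camera_model('wrist');a=np.radians(a);y=np.array([np.cos(a),np.sin(a),0]);z=np.array([0,0,-1.]);T=np.eye(4)
    T[:3,:3]=np.c_[np.cross(y,z),y,z]; T[:3,3]=p; c=np.linalg.inv(T@np.array(m['hand_eye'])); return np.array(m['intrinsics']),np.array(m['D']),c[:3,:3],c[:3,3]
c=[C((.5267,.0329,.3102),99.961),C((.5533,.1028,.1718),100.015),C((.5529,.1029,.1083),100.017),C((.5652,.0315,.1065),99.93)]
P=[(214.5,220),(111,225.3),(64.5,248),(137.5,250.8)]
M=[(212.8,197.1),(108.3,192.4),(59.8,207.7),(133.3,209.3)]
ex=np.array([np.cos(.175),np.sin(.175),0]);ey=np.array([-ex[1],ex[0],0])
p,e=tri(list(zip(c,P)));m,f=tri(list(zip(c,M)));print(p,np.round(e,4),m,np.round(f,4),(p-m)@ex,(p-m)@ey)
for zp in(.042,.045,.048):
  for zm in (.033,.036,.039): print(zp,zm,[round(float((atz(k,a,zp)-atz(k,b,zm))@ex*1e3),1) for k,a,b in zip(c,P,M)])
s=cam('side')
for d in(35,36,37,38):
  X=p-ex*d/1e3; print(d,((proj(s,X)-[310,195])*6.5+2.75), 'tip; mark ends',[((proj(s,m+ey*w)-[310,195])*6.5+2.75).round(1) for w in(-.016,.016)], ((proj(s,X+ey*.02)-[310,195])*6.5+2.75))
```

```text
[ 0.62725188 -0.12069045  0.05057644] [0.0003 0.0003 0.0004 0.0003] [ 0.59192786 -0.1287469   0.0440984 ] [0.0002 0.0002 0.0002 0.0004] 0.036187192168440074 0.0017832032983685125
0.042 0.033 [36.2, 36.7, 37.0, 36.9]
0.042 0.036 [36.9, 37.4, 37.8, 37.8]
0.042 0.039 [37.7, 38.1, 38.7, 38.6]
0.045 0.033 [35.3, 35.7, 35.7, 35.6]
0.045 0.036 [36.0, 36.4, 36.5, 36.4]
0.045 0.039 [36.7, 37.0, 37.3, 37.3]
0.048 0.033 [34.3, 34.7, 34.3, 34.2]
0.048 0.036 [35.0, 35.3, 35.2, 35.1]
0.048 0.039 [35.7, 36.0, 36.0, 35.9]
35 [284.04365268 243.52622191] tip; mark ends [array([303.2, 275.3]), array([264.6, 239.8])] [260.11010852 221.65978389]
36 [282.26420023 244.21065117] tip; mark ends [array([303.2, 275.3]), array([264.6, 239.8])] [258.34251264 222.32958768]
37 [280.48358197 244.8955239 ] tip; mark ends [array([303.2, 275.3]), array([264.6, 239.8])] [256.57377239 222.99982083]
38 [278.70179688 245.5808405 ] tip; mark ends [array([303.2, 275.3]), array([264.6, 239.8])] [254.80388675 223.67048372]
```

```bash
python3 -m pendant '0.02 0 0 0; 0.025 0 0 0; 0.025 0 0 0; 0.025 0 0 0; 0.025 0 0 0; 0.025 0 0 0; 0.025 0 0 0; 0.025 0 0 0'; python3 look.py w8
python3 - <<'E'
from h import *
s=ctrl.get_state();print((np.array(s['ee_pos'])-[.5258,-.0882,.0518])@[np.cos(.175),np.sin(.175),0])
im=ctrl.grab_frame('side'); cv2.imwrite('pics/side8.png',cv2.resize(im[170:265,290:410],None,fx=6.5,fy=6.3,interpolation=cv2.INTER_CUBIC)[:,:,::-1])
for l in ('pointer','mark_line'): print(l,[(x['p'],x['position']) for x in ctrl.tip_of(l,'side')])
E
```

```text
t: 13.38
ee_pos: [0.4902, -0.0945, 0.0518]
eef_rot: [0.002, -0.087, 0.996, 0.0]
force: [5.9, 6.2, -1.2]
grip_width: 0.0259
13.3833 [ 0.4902 -0.0945  0.0518] 99.95875225237175 [ 5.92  6.18 -1.17] 0.025882628844785312
-0.03620372400313025
pointer [(0.8, [353.3, 235.1]), (0.2, [292.1, 170.4])]
mark_line [(0.56, [349.4, 232.1])]
```

View pics/side8.png

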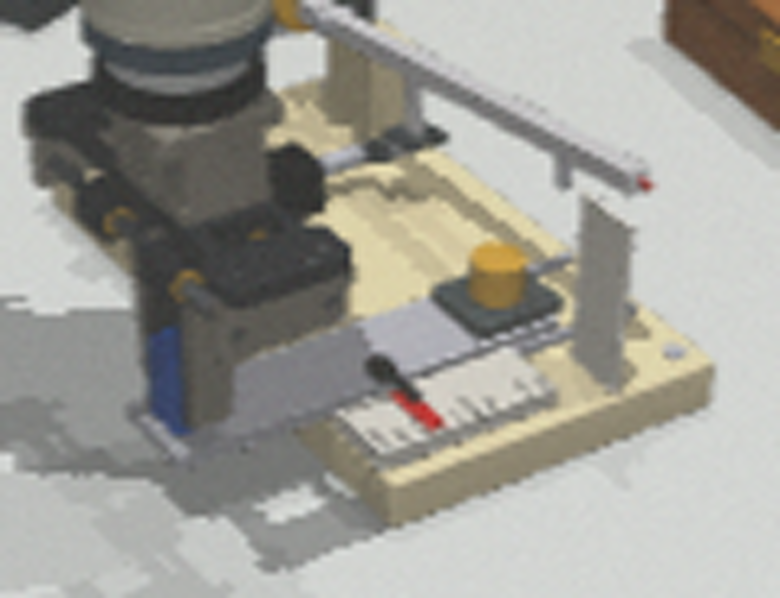

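Run:
```python
from h import *
def cen(im,n):
    h=cv2.cvtColor(im,cv2.COLOR_RGB2HSV); m=cv2.inRange(h,(12,140,110),(28,255,255))
    r,c,w,v=n; k=np.zeros_like(m);k[r:w,c:v]=m[r:w,c:v]; M=cv2.moments(k,True); return np.array([M['m10'],M['m01']])/M['m00'],M['m00']
ex=np.array([np.cos(.175),np.sin(.175),0])
for n,f,roi in [('side','side0',(195,340,235,395)),('top','top0',(130,330,160,355))]:
    a,na=cen(cv2.imread(f'pics/{f}.png')[:,:,::-1].copy(),(roi[0],roi[1],roi[2],roi[3])); b,nb=cen(ctrl.grab_frame(n),(roi[0],roi[1],roi[2],roi[3]))
    c=cam(n); print(n,a,na,b,nb,(atz(c,a,.06)-atz(c,b,.06))@ex)
```

```text
side [374.81818182 207.54545455] 22.0 [366.15151515 211.03030303] 33.0 0.03554408571911119
top [342.4   140.125] 40.0 [344.45833333 151.91666667] 24.0 0.03660104162249608
```

Run:
```python
from bench import ctrl
print(ctrl.hand_in()); s=ctrl.get_state(); print(s['t'],s['ee_pos'],s['grip_width'])
```

```text
the job is handed in; nothing more can be done
None
the job is handed in; nothing more can be done
```

I did the job in the order you asked and handed it in at about 13.6 s, with the gripper still holding the blue handle at 45 N. I couldn't read the state again after handing in, so the final second is unchecked.

- **Lever:** I pinched the green knob and swung it right until it pressed on its end stop with about 20 N. The side picture showed the beam down on the brass master. I then swung the lever fully back to its other stop (18 N), and the side pictures showed the beam raised then and again just before hand-in.
- **Carriage:** I pulled it out only after the beam was raised. From four wrist pictures, the pointer needed to travel about 36.2 mm (likely within 0.5 mm) to reach the centre of the red band.
- **Last checks:** The arm had moved 36.2 mm along the pull. The brass master had moved 35.5 mm by the side camera and 36.6 mm by the top camera, so the handle didn't slip noticeably. The side picture shows the pointer lying over the red band.

**Where checks disagreed or failed:**
- The pointer and band were hidden from the top and wrist cameras during the pull. The network's top-camera positions were therefore wrong, and I ignored them.
- The network's first top-camera estimate of the travel was rougher, at 30 mm.
- The four wrist views put the pointer and band 5–8 mm higher than I expected. Varying the assumed heights gave travels of 34.2 to 38.7 mm, all still within the band.

I planned moves to stay clear of the other items and saw no contact. I didn't measure their positions again at the end.

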